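# Press a walnut blank in the stamping press and hold it

### The arm

A 6-joint arm with a two-finger parallel gripper is mounted at the origin on the work surface. World frame = base frame: x ahead of the robot, y to its left, z up, the work surface at z = 0. Lengths are in m, angles in rad, forces in N, time in s.
With the tool pointing down it reaches from about 0.4 to 0.925 m from the base axis. Payload 12.5 kg.
Tool frame: the origin (TCP) lies at the very end of the fingers, on their centre line; the grasp point (between the pads) lies 19 mm behind it; z points along the fingers, y is the line along which they close (so a half turn about z gives the same grasp; the last joint's range is limited). The gripper opens to 95 mm and grips with 3 to 60 N. Pads are 20 mm wide; open, the fingers measure 119 mm over their backs; the gripper's body (75 mm by 180 mm) begins 59 mm behind the grasp point.
Start: joints at [-1.236, 0.491, 1.559, -0, 1.092, -0.106], TCP at [0.267, -0.565, 0.215] pointing down, gripper open.
Joint ranges: [-3.1, 3.1], [-0.84, 2.19], [0.05, 2.79], [-1.13, 4.28], [0.06, 2.93], [-2.69, 2.69]. Speed limits (rad/s): [2.22, 2.22, 2.79, 3.14, 3.14, 3.14].

### API

Orientations are given as a unit quaternion [w, x, y, z].
In Python, from rig import get_obs, imaging, job gives the robot as it stands.
- The arm moves only by the tool apply_moves, never from a script. Its argument "targets" is a list of rows, each an object with "rot": the turn, a rotation vector about the tool's x, y, z in rad, a list of three; "delta_pos": the shift along the tool's x, y, z in m, a list of three; "gripper": the opening, from 0 (shut) to 1 (fully open). In form: [{"rot": [ax, ay, az], "delta_pos": [tx, ty, tz], "gripper": gripper}, ...]. A call has 1 to 12 rows; each row is the pose to reach, as a shift and turn from the pose commanded when the call began, along the tool's axes at that moment; what a row does not reach only later rows make up. A row lasts 1/12 s, in which the tool goes at most 41.7 mm and 7.16 degrees, less where a joint would pass 70% of its speed; a pose out of reach is approached as far as the arm can. A call with a gripper value outside its range is refused whole. The fingers move at their own pace and stop on an object; "force" is the grip in N (left out, the last holds). Time passes only in rows, so rows that repeat a pose let the fingers close. It gives the time, the measured TCP pose, the force, the opening and the grip force at its end, in the units of the state.
- get_obs(): the state, without advancing time (a new reading comes with each control period).
- imaging.read_camera(name): name is "side" or "top"; returns a dict with "img" (420x560x3 uint8, red, green, blue), "K" (3x3 intrinsics, pixels), "dist_coeffs" ([k1, k2, p1, p2, k3] as OpenCV has them; the pictures are not rectified), "xyz" and "attitude" of the camera in the world. Camera axes: x right, y down, z forward; pixel columns grow to the right and rows downward; lengths in m; the calibration is good to about 2 mm. A picture is of the moment at which its call begins. There is no depth.
- job.finish_job(): hands the job in; it is judged then, once.
The state is a dict: "time_s": time; "joint_positions": joint angles; "joint_vel": joint speeds; "tau": joint torques, N m; "eef_pos": TCP position; "eef_rot": TCP orientation; "wrist_force": force on the tool from outside, world axes, zero at the start; "moment": the same for the moment, N m; "opening": finger opening in m; "grip_force": force on a finger pad.
Only numpy, scipy, OpenCV 4.12 (cv2) and the standard library are available. Lean on these libraries where they do the work, as an engineer would, in place of code of your own. Each camera call takes 0.05 s, during which the arm holds its last target. There are 200 camera calls.

### The job

Lay the dark walnut blank in the pocket of the press's pulled-out tray, let go of it, and slide the tray fully home under the stamp. Then push the red knob on top of the press down 20 mm from its rest (the green band on its stem level with the collar; never down to the bottom of its stroke) so that the stamp bears on the blank, keep it there for two seconds or more, and finish while still holding it down. Leave the other two blanks, the stamp block and the glue jar where they are.

Things in the scene. Friction and masses are not known exactly. Their poses are not given: they have to be found in the camera images.
- walnut: the dark brown walnut blank, 70 x 36 x 22 mm (x, y, z), lying flat on a 2 mm green mat to the robot's right. Origin: centre of its underside; x along the 70 mm length.
- maple: a pale, off-white blank of the same size, on the same mat; leave alone. Origin: centre of its underside.
- brass_blank: a brass blank of the same size, on the same mat; leave alone. Origin: centre of its underside.
- stamp_block: a wooden block 90 x 160 x 50 mm with upright stamping tools, up to 142 mm high in all, left of the press; leave alone. Origin: centre of its underside.
- glue: a glue jar with a black cap, 56 mm diameter, 85 mm high, left of the press; leave alone. Origin: centre of its underside.
- press: the fixed blue bench press. Origin: on the table, under the plunger's vertical axis; its x axis points away from the tray's handle, the way the tray slides home. Base plate 310 (x) x 160 x 20 mm, from x = -230 to +80 mm. Two posts at y = +-64 mm (inner gap 106 mm) carry a cross beam 34 mm deep in x, 150 mm long in y, at heights 100 to 125 mm; on it a collar of 28 mm diameter up to 135 mm.
- tray (a joint): travel of the aluminium tray along the press's +x, in m: 0 = pulled right out, 0.12 = fully home against its stop (pocket under the stamp). About 2 N of friction; it stays where it is left, and starts nearly out.
- pocket (a point): centre of the floor of the tray's pocket, 28 mm above the table; x along the pocket's length, parallel to the press's x (z up). The pocket is 82 x 46 mm, its rim 8 mm wide and 6 mm high, so the blank has 6 mm play at each end and 5 mm on each side, and stands 16 mm above the rim. It moves with the tray.
- tray_handle (a point): centre of the top of the tray's handle, an upright black post of 16 mm diameter, 47 mm high above the tray's floor (its top 75 mm above the table), 90 mm in front (-x) of the pocket's centre. It moves with the tray.
- plunger (a joint): how far the plunger is pushed down, in m: 0 = up at rest, 0.032 = bottom of the stroke. A spring pushes it back up: about 3 N at the start of the stroke, about 12 N at 20 mm with the blank under the stamp, about 18 N at the bottom. On its stem the bare steel, then a green band (16 to 24 mm of travel), then a red band go down into the collar.
- knob_top (a point): centre of the flat top (44 mm diameter) of the red knob, 52 mm diameter and 28 mm high, on the plunger; 205 mm above the table at rest, its underside 42 mm above the collar. It moves with the plunger.
- pad: the brass stamp pad under the plunger, 44 x 28 x 12 mm, carried on a second spring inside it. Origin: centre of its underside, 64 mm above the table at rest; it meets a blank in the homed tray (top at 50 mm) at 14 mm of plunger travel and then stays on it.
Not all that is in view belongs to the job. There is more than one size of the walnut; the job needs the largest.

How it is judged:
On the way, in this order (a step that is already met when the one before it is completed fails the run):
1. the walnut blank lies in the pocket of the pulled-out tray, released (x of walnut in the frame of pocket between -0.008 and 0.008 m and y of walnut in the frame of pocket between -0.007 and 0.007 m and z of walnut in the frame of pocket between -0.0025 and 0.0025 m and angle between walnut's own z axis and vertical below 0.06 rad and angle between the x axis of walnut and the x axis of pocket, either way round below 0.2 rad and value of joint tray below 0.07 m and contact force between the fingers and walnut below 0.2 N), for 0.2 s.
2. the tray is fully home with the blank in its pocket and the plunger still up (x of walnut in the frame of pocket between -0.008 and 0.008 m and y of walnut in the frame of pocket between -0.007 and 0.007 m and z of walnut in the frame of pocket between -0.0025 and 0.0025 m and angle between walnut's own z axis and vertical below 0.06 rad and angle between the x axis of walnut and the x axis of pocket, either way round below 0.2 rad and value of joint tray above 0.115 m and value of joint plunger below 0.008 m), for 0.2 s.
3. the knob is held 16 to 24 mm down, the stamp bearing on the blank, for 1.5 s (x of walnut in the frame of pocket between -0.008 and 0.008 m and y of walnut in the frame of pocket between -0.007 and 0.007 m and z of walnut in the frame of pocket between -0.0025 and 0.0025 m and angle between walnut's own z axis and vertical below 0.06 rad and angle between the x axis of walnut and the x axis of pocket, either way round below 0.2 rad and value of joint tray above 0.115 m and contact force between any of the fingers, the arm and press above 3 N and value of joint plunger between 0.016 and 0.024 m and contact force between pad and walnut above 0.8 N), for 1.5 s.
At the end, for the whole second after the job is handed in: the robot still pushes the knob (over 3 N), 16 to 24 mm down, the stamp bears on the walnut blank (over 0.8 N), the tray is home (within 5 mm), the blank lies flat in the pocket (8 mm along, 7 mm across, 2.5 mm in height, 0.06 rad tilt, 0.2 rad yaw) (all of step 3); the arm keeps its last pose, push and grip.
It fails at once if the plunger is driven to the bottom of its stroke (beyond 30 mm) (value of joint plunger above 0.03 m).
It fails at once if the pale blank is moved more than 20 mm (distance of maple from where it was at the start of the episode above 0.02 m).
It fails at once if the brass blank is moved more than 20 mm (distance of brass_blank from where it was at the start of the episode above 0.02 m).
It fails at once if the stamp block is moved more than 20 mm (distance of stamp_block from where it was at the start of the episode above 0.02 m).
It fails at once if the glue jar is moved more than 20 mm (distance of glue from where it was at the start of the episode above 0.02 m).
It also fails if it takes over 64 s, if anything falls off the work surface, if the arm or the gripper's body presses on something with over 40 N, if the wrist force passes 120 N, or if a joint passes its speed limit or range.

## Working session

There is one attempt and no reset: what is moved stays moved. The work goes in short steps, Python scripts to look and compute and a tool call to move; the robot and the scene stay as the last step left them, time stands still between calls to the robot, and variables do not carry over. Pictures are saved under pics/ and viewed, at most 10 in all, crops included, and the job is handed in when it is done.

Besides the shell and the picture viewer there is one more tool, called after "Call:" in YAML: its name, and indented under it one key for each argument. apply_moves: Moves the arm, as the interface text tells. Its arguments: {"type":"object","properties":{"targets":{"type":"array"},"force":{"type":"number"}},"required":["targets"]}

```bash
mkdir -p pics; ls
python3 - <<'E'
from rig import get_obs, imaging
import cv2,pickle
print(get_obs())
for n in ("top","side"):
    c=imaging.read_camera(n); pickle.dump(c,open(f"pics/{n}0.pkl","wb"))
    cv2.imwrite(f"pics/{n}0.png",c["img"][:,:,::-1]); print(n,c["K"],c["dist_coeffs"],c["xyz"],c["attitude"])
E
```

```text
pics
{'time_s': 0.0, 'joint_positions': array([-1.23558174e+00,  4.91566631e-01,  1.55946236e+00, -1.03006959e-05,
        1.09172472e+00, -1.05573642e-01]), 'joint_vel': array([ 0.00053925, -0.00100603, -0.00023806,  0.00134725, -0.00114006,
       -0.00059235]), 'tau': array([ 2.61375571e-03, -6.12630272e+01, -2.58184236e+01,  6.93884608e-02,
        4.81595763e-02, -3.13860596e-05]), 'eef_pos': array([ 0.26660588, -0.5649998 ,  0.21405292]), 'eef_rot': array([-5.76179686e-04,  9.75810682e-01,  2.18616502e-01, -7.10489426e-05]), 'wrist_force': array([-0.34688045,  0.41899328,  1.13713574]), 'moment': array([-0.06828211,  0.0252469 ,  0.05409747]), 'grip_force': 0.0, 'opening': 0.09462025650142321}
top [[436.54840326   0.         280.96033532]
 [  0.         436.54840326 208.28635775]
 [  0.           0.           1.        ]] [0.0425414 0.        0.        0.        0.       ] [0.44647172 0.01030829 1.09159364] [ 0.03687203 -0.69935137  0.71146104 -0.05806294]
side [[409.21473456   0.         280.98385349]
 [  0.         409.21473456 208.25593028]
 [  0.           0.           1.        ]] [-0.05600373  0.          0.          0.          0.        ] [0.23845183 0.88628157 0.65977557] [ 0.08449574 -0.13566115  0.8497646  -0.50235111]
```

View pics/top0.png

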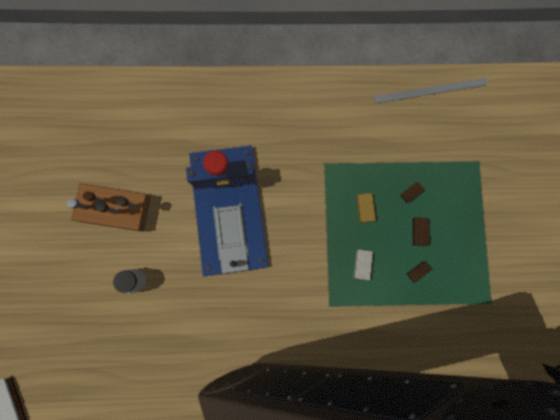

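View pics/side0.png

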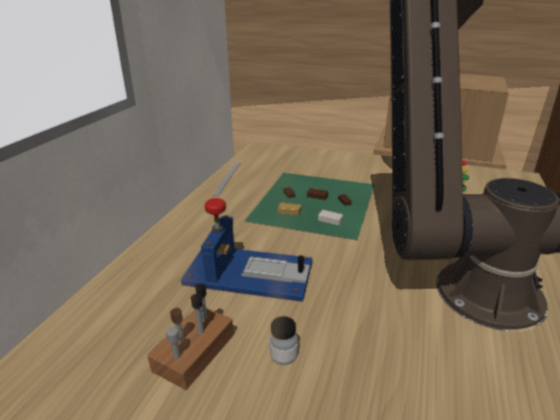

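The top view shows the large walnut at about (421,232), with two smaller dark decoys beside it. The press base is around (230,210), the handle at (237,264) and the knob at (216,162). The side view agrees.

```bash
cat > h.py <<'E'
import numpy as np,cv2,pickle
from scipy.spatial.transform import Rotation as R
def rot(q): return R.from_quat([q[1],q[2],q[3],q[0]])
def ray(c,uv,z):
    uv=np.array(uv,float).reshape(-1,1,2)
    n=cv2.undistortPoints(uv,c["K"],c["dist_coeffs"])[:,0]
    d=rot(c["attitude"]).apply(np.c_[n,np.ones(len(n))]); o=np.array(c["xyz"])
    return o+d*((z-o[2])/d[:,2])[:,None]
def blobs(mask,roi,amin=20):
    x0,y0,x1,y1=roi; m=np.zeros_like(mask,np.uint8); m[y0:y1,x0:x1]=mask[y0:y1,x0:x1]
    cs,_=cv2.findContours(m,cv2.RETR_EXTERNAL,cv2.CHAIN_APPROX_NONE)
    return sorted([k for k in cs if cv2.contourArea(k)>amin],key=cv2.contourArea,reverse=True)
def rect(c,k,z):
    p=ray(c,k[:,0],z)[:,:2].astype(np.float32); r=cv2.minAreaRect(p); b=cv2.boxPoints(r)
    e=b[1]-b[0]; f=b[2]-b[1]; l=e if np.hypot(*e)>np.hypot(*f) else f
    return np.round(r[0],4),np.round(sorted(r[1]),4),round(np.degrees(np.arctan2(l[1],l[0]))%180,1)
E
python3 - <<'E'
from h import *
c=pickle.load(open("pics/top0.pkl","rb")); im=c["img"]; hsv=cv2.cvtColor(im,cv2.COLOR_RGB2HSV)
H,S,V=[hsv[:,:,i].astype(int) for i in range(3)]
green=(H>55)&(H<95)&(S>60)
for k in blobs(~green,(335,170,475,298)): print("mat",k[:,0].mean(0),rect(c,k,.024))
blue=(H>100)&(H<125)&(S>120)
for k in blobs(blue,(180,180,280,285))[:2]: print("blue",k[:,0].mean(0),rect(c,k,.02))
red=((H<8)|(H>172))&(S>180)&(V>90)
for k in blobs(red,(190,140,245,190))[:2]: print("red",cv2.minEnclosingCircle(k),ray(c,cv2.minEnclosingCircle(k)[0],.198))
g=(S<70)&(V>90)
for k in blobs(g,(205,198,250,275))[:3]: print("tray",k[:,0].mean(0),rect(c,k,.034))
cv2.imwrite("pics/crop0.png",cv2.resize(im[135:285,175:285,::-1],None,fx=4,fy=4,interpolation=cv2.INTER_CUBIC))
E
```

```text
mat [362.97727273 264.43181818] (array([ 0.4501, -0.2206]), array([0.0447, 0.074 ]), np.float32(171.1))
mat [365.72413793 207.5862069 ] (array([ 0.59  , -0.2336]), array([0.0458, 0.075 ]), np.float32(4.7))
mat [420.74698795 231.20481928] (array([ 0.5289, -0.366 ]), array([0.042 , 0.0702]), np.float32(176.5))
mat [418.79245283 271.39622642] (array([ 0.4309, -0.3556]), array([0.0294, 0.0565]), np.float32(126.2))
mat [412.04 192.  ] (array([ 0.6268, -0.3511]), array([0.0293, 0.0572]), np.float32(127.1))
blue [229.30732861 226.15602837] (array([0.5474, 0.1026]), array([0.1539, 0.2136]), np.float32(6.6))
red ((215.0, 162.3000030517578), 10.885412216186523) [[0.66585752 0.11796358 0.198     ]]
tray [230.98206278 242.58744395] (array([0.5183, 0.0996]), array([0.0712, 0.1644]), np.float32(6.7))
```

View pics/crop0.png

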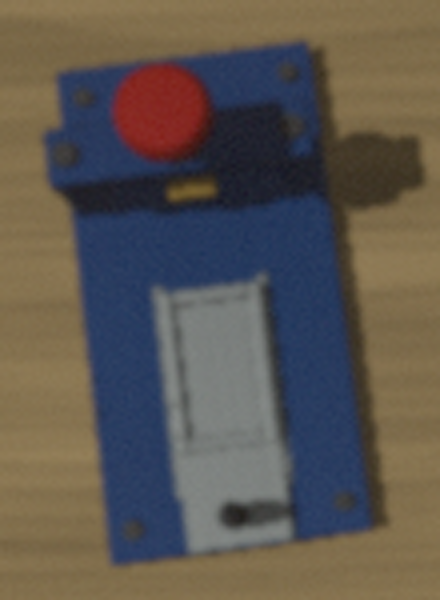

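The crop shows the tray rim's front corners at crop px (157,288) and (265,278), its rear corners near (178,447) and (285,440), the handle top at (233,513), and the base corners. I'll turn these into positions and cross-check against the side view.

Run:
```python
from h import *
c=pickle.load(open("pics/top0.pkl","rb"))
f=lambda pts,z: ray(c,np.array(pts)/4.+[175-.4,135-.4],z)[:,:2]
rim=f([(157,288),(265,278),(285,440),(178,447)],.034); print(rim, rim.mean(0))
inn=f([(172,300),(258,292),(268,436),(187,440)],.03); print("inner",inn.mean(0))
h=f([(233,513)],.075)[0]; print("handle",h)
b=f([(112,563),(375,525)],.02); m=b.mean(0); d=b[0]-b[1]; print("base",b,m,np.hypot(*d),np.degrees(np.arctan2(-d[0],d[1])))
l=f([(78,215),(112,563)],.02);r=f([(333,215),(375,525)],.02)
for q in(l,r): e=q[0]-q[1]; print(np.degrees(np.arctan2(e[1],e[0])))
for a in (5,6,7):
    u=np.array([np.cos(np.radians(a)),np.sin(np.radians(a))]); print(a,"pocket from handle",h+.09*u,"plunger from base",m+.23*u)
s=pickle.load(open("pics/side0.pkl","rb")); im=s["img"]; hsv=cv2.cvtColor(im,cv2.COLOR_RGB2HSV)
H,S,V=[hsv[:,:,i].astype(int) for i in range(3)]
red=((H<8)|(H>172))&(S>180)&(V>90)
k=blobs(red,(190,180,250,220))[0]; x,y,w,hh=cv2.boundingRect(k); print("knob side",x,y,w,hh,ray(s,[x+w/2-.5,y+hh/2-.5],.192))
hv=(V<50); k=blobs(hv,(290,250,312,275),5)[0]; x,y,w,hh=cv2.boundingRect(k); print("handle side",x,y,w,hh,ray(s,[x+w/2-.5,y+2],.075))
wal=~((H>55)&(H<95)&(S>60))
for k in blobs(wal,(280,183,360,226)): print("side",k[:,0].mean(0),rect(s,k,.014))
```

```text
[[0.59582626 0.14046042]
 [0.60100289 0.07492456]
 [0.502131   0.06354647]
 [0.49911461 0.12772296]] [0.54951869 0.1016636 ]
inner [0.54755529 0.10202385]
handle [0.45862781 0.09164599]
base [[0.43091008 0.16872332]
 [0.45037765 0.01008195]] [0.44064386 0.08940264] 0.15983138812505537 6.996038882349655
5.910364641732559
6.910003026429846
5 pocket from handle [0.54828533 0.09949001] plunger from base [0.66976865 0.10944846]
6 pocket from handle [0.54813478 0.10105355] plunger from base [0.6693839  0.11344418]
7 pocket from handle [0.54795696 0.10261423] plunger from base [0.66892948 0.11743259]
knob side 206 199 19 15 [[0.66580044 0.11573619 0.192     ]]
handle side 298 256 6 16 [[0.45413139 0.10054423 0.075     ]]
side [329.93548387 216.91935484] (array([ 0.4495, -0.2236]), array([0.0811, 0.0857]), np.float32(170.7))
side [289.66666667 208.35      ] (array([ 0.5844, -0.2382]), array([0.0702, 0.0885]), np.float32(107.6))
side [316.94230769 193.5       ] (array([ 0.5291, -0.3707]), array([0.077 , 0.0791]), np.float32(176.4))
side [344.46875 199.125  ] (array([ 0.4273, -0.3562]), array([0.0359, 0.0794]), np.float32(125.7))
side [288.5625  192.03125] (array([ 0.6265, -0.3522]), array([0.0388, 0.0888]), np.float32(126.6))
```

```bash
cat > go.py <<'E'
import sys
from h import *
from rig import get_obs
# usage: go.py x y z yaw_deg (of tool x), tool kept pointing down
def go(x,y,z,yaw):
    o=get_obs(); Rc=rot(o["eef_rot"]); d=Rc.inv().apply(np.array([x,y,z])-o["eef_pos"])
    Rt=R.from_euler("z",yaw,degrees=True)*R.from_euler("x",180,degrees=True)
    print("pos",o["eef_pos"].round(4),"F",o["wrist_force"].round(1),"open",round(o["opening"],4),"t",o["time_s"]); print("delta",d.round(4),"rot",(Rc.inv()*Rt).as_rotvec().round(4))
if __name__=="__main__": go(*map(float,sys.argv[1:5]))
E
python3 go.py .529 -.370 .10 -3.5
```

```text
pos [ 0.2666 -0.565   0.2141] F [ 1.1 -0.6  1.2] open 0.0954 t 0.1
delta [ 0.3205 -0.0643  0.1142] rot [-9.000e-04  1.000e-04  5.019e-01]
```

Call:
apply_moves:
  targets:
    - {"delta_pos": [0.32,-0.064,0.114],"rot": [0,0,0.502],"gripper": 1}
    - {"delta_pos": [0.32,-0.064,0.114],"rot": [0,0,0.502],"gripper": 1}
    - {"delta_pos": [0.32,-0.064,0.114],"rot": [0,0,0.502],"gripper": 1}
    - {"delta_pos": [0.32,-0.064,0.114],"rot": [0,0,0.502],"gripper": 1}
    - {"delta_pos": [0.32,-0.064,0.114],"rot": [0,0,0.502],"gripper": 1}
    - {"delta_pos": [0.32,-0.064,0.114],"rot": [0,0,0.502],"gripper": 1}
    - {"delta_pos": [0.32,-0.064,0.114],"rot": [0,0,0.502],"gripper": 1}
    - {"delta_pos": [0.32,-0.064,0.114],"rot": [0,0,0.502],"gripper": 1}
    - {"delta_pos": [0.32,-0.064,0.114],"rot": [0,0,0.502],"gripper": 1}
    - {"delta_pos": [0.32,-0.064,0.114],"rot": [0,0,0.502],"gripper": 1}
    - {"delta_pos": [0.32,-0.064,0.114],"rot": [0,0,0.502],"gripper": 1}
    - {"delta_pos": [0.32,-0.064,0.114],"rot": [0,0,0.502],"gripper": 1}
  force: 20

```text
time_s: 1.1
eef_pos: [0.5281, -0.3717, 0.1009]
eef_rot: [0.0, 1.0, -0.031, -0.0]
wrist_force: [-0.3, 0.3, 0.2]
opening: 0.0949
grip_force: 0.0
```

```bash
python3 go.py .529 -.370 .0105 -3.5
```

```text
pos [ 0.5281 -0.3717  0.1009] F [-0.3  0.3  0.2] open 0.0949 t 1.1
delta [ 0.0008 -0.0017  0.0904] rot [ 0.0003 -0.     -0.0006]
```

Down onto the blank, then close.

Call:
apply_moves:
  targets:
    - {"delta_pos": [0.001,-0.002,0.03],"rot": [0,0,0],"gripper": 1}
    - {"delta_pos": [0.001,-0.002,0.06],"rot": [0,0,0],"gripper": 1}
    - {"delta_pos": [0.001,-0.002,0.08],"rot": [0,0,0],"gripper": 1}
    - {"delta_pos": [0.001,-0.002,0.09],"rot": [0,0,0],"gripper": 1}
    - {"delta_pos": [0.001,-0.002,0.09],"rot": [0,0,0],"gripper": 1}
    - {"delta_pos": [0.001,-0.002,0.09],"rot": [0,0,0],"gripper": 0.2}
    - {"delta_pos": [0.001,-0.002,0.09],"rot": [0,0,0],"gripper": 0.2}
    - {"delta_pos": [0.001,-0.002,0.09],"rot": [0,0,0],"gripper": 0.2}
    - {"delta_pos": [0.001,-0.002,0.09],"rot": [0,0,0],"gripper": 0.2}
    - {"delta_pos": [0.001,-0.002,0.09],"rot": [0,0,0],"gripper": 0.2}
    - {"delta_pos": [0.001,-0.002,0.09],"rot": [0,0,0],"gripper": 0.2}
    - {"delta_pos": [0.001,-0.002,0.09],"rot": [0,0,0],"gripper": 0.2}
  force: 20

```text
time_s: 2.1
eef_pos: [0.53, -0.3689, 0.0109]
eef_rot: [0.0, 1.0, -0.031, 0.0]
wrist_force: [-0.6, 0.6, 0.2]
opening: 0.0536
grip_force: 0.0
```

```bash
python3 go.py .5281 -.370 .11 -3.5
python3 - <<'E'
from h import *
from rig import imaging
c=imaging.read_camera("top"); a=c["img"][190:290,360:460,::-1]
s=imaging.read_camera("side"); b=s["img"][150:250,270:370,::-1]
cv2.imwrite("pics/grasp.png",cv2.resize(np.hstack([a,b]),None,fx=4,fy=4))
E
```

```text
pos [ 0.53   -0.3689  0.0109] F [-0.6  0.6  0.2] open 0.0536 t 2.1
delta [-0.0018  0.0012 -0.0991] rot [ 0.0003 -0.0003  0.    ]
```

View pics/grasp.png

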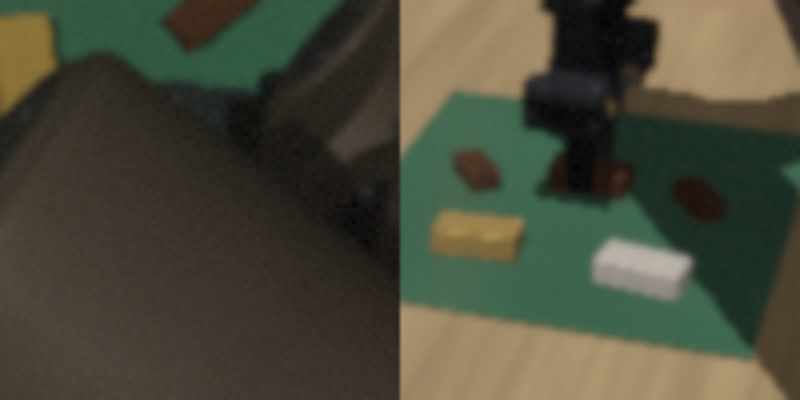

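The fingers straddle the walnut in the side crop (finger at about x 586, blank from 549 to 632), and they are still closing. Finish the close, then lift.

Call:
apply_moves:
  targets:
    - {"delta_pos": [0,0,0],"rot": [0,0,0],"gripper": 0.2}
    - {"delta_pos": [0,0,0],"rot": [0,0,0],"gripper": 0.2}
    - {"delta_pos": [0,0,0],"rot": [0,0,0],"gripper": 0.2}
    - {"delta_pos": [0,0,0],"rot": [0,0,0],"gripper": 0.2}
    - {"delta_pos": [0,0,0],"rot": [0,0,0],"gripper": 0.2}
    - {"delta_pos": [0,0,0],"rot": [0,0,0],"gripper": 0.2}
    - {"delta_pos": [0,0,0],"rot": [0,0,0],"gripper": 0.2}
    - {"delta_pos": [0,0,0],"rot": [0,0,0],"gripper": 0.2}
    - {"delta_pos": [0,0,-0.02],"rot": [0,0,0],"gripper": 0.2}
    - {"delta_pos": [0,0,-0.05],"rot": [0,0,0],"gripper": 0.2}
    - {"delta_pos": [0,0,-0.08],"rot": [0,0,0],"gripper": 0.2}
    - {"delta_pos": [0,0,-0.1],"rot": [0,0,0],"gripper": 0.2}
  force: 20

```text
time_s: 3.2
eef_pos: [0.5303, -0.3693, 0.1131]
eef_rot: [0.001, 1.0, -0.031, 0.001]
wrist_force: [-0.2, 0.5, -0.5]
opening: 0.0354
grip_force: 19.9
```

```bash
python3 go.py .548 .102 .11 6.7
```

```text
pos [ 0.5303 -0.3693  0.1131] F [-0.2  0.5 -0.5] open 0.0354 t 3.2
delta [-0.0111 -0.4715  0.0025] rot [ 0.0014 -0.0014 -0.1781]
```

Call:
apply_moves:
  targets:
    - {"delta_pos": [-0.002,-0.04,0],"rot": [0,0,0],"gripper": 0.2}
    - {"delta_pos": [-0.003,-0.08,0],"rot": [0,0,0],"gripper": 0.2}
    - {"delta_pos": [-0.004,-0.12,0],"rot": [0,0,0],"gripper": 0.2}
    - {"delta_pos": [-0.005,-0.16,0],"rot": [0,0,-0.04],"gripper": 0.2}
    - {"delta_pos": [-0.006,-0.2,0],"rot": [0,0,-0.08],"gripper": 0.2}
    - {"delta_pos": [-0.007,-0.24,0],"rot": [0,0,-0.1],"gripper": 0.2}
    - {"delta_pos": [-0.008,-0.28,0],"rot": [0,0,-0.12],"gripper": 0.2}
    - {"delta_pos": [-0.009,-0.32,0],"rot": [0,0,-0.14],"gripper": 0.2}
    - {"delta_pos": [-0.01,-0.36,0],"rot": [0,0,-0.16],"gripper": 0.2}
    - {"delta_pos": [-0.011,-0.4,0],"rot": [0,0,-0.178],"gripper": 0.2}
    - {"delta_pos": [-0.011,-0.44,0],"rot": [0,0,-0.178],"gripper": 0.2}
    - {"delta_pos": [-0.011,-0.472,0.0],"rot": [0,0,-0.178],"gripper": 0.2}

```text
time_s: 4.2
eef_pos: [0.5475, 0.1055, 0.1107]
eef_rot: [0.0, 0.998, 0.059, 0.0]
wrist_force: [1.0, -0.1, -0.7]
opening: 0.0361
grip_force: 19.9
```

Call:
apply_moves:
  targets:
    - {"delta_pos": [0,0,0],"rot": [0,0,0],"gripper": 0.2}
    - {"delta_pos": [0,0,0],"rot": [0,0,0],"gripper": 0.2}
    - {"delta_pos": [0,0,0],"rot": [0,0,0],"gripper": 0.2}

```text
time_s: 4.45
eef_pos: [0.5477, 0.1026, 0.1105]
eef_rot: [0.0, 0.998, 0.059, -0.0]
wrist_force: [-0.3, -0.8, 0.2]
opening: 0.036
grip_force: 19.9
```

```bash
python3 go.py .548 .102 .05 6.7
python3 - <<'E'
from h import *
from rig import imaging
s=imaging.read_camera("side"); pickle.dump(s,open("pics/s1.pkl","wb")); b=s["img"][190:310,170:330,::-1]
cv2.imwrite("pics/over.png",cv2.resize(b,None,fx=5,fy=5,interpolation=cv2.INTER_CUBIC))
E
```

```text
pos [0.5477 0.1026 0.1105] F [-0.3 -0.8  0.2] open 0.036 t 4.45
delta [0.0003 0.0006 0.0605] rot [0.0003 0.0002 0.0004]
```

View pics/over.png

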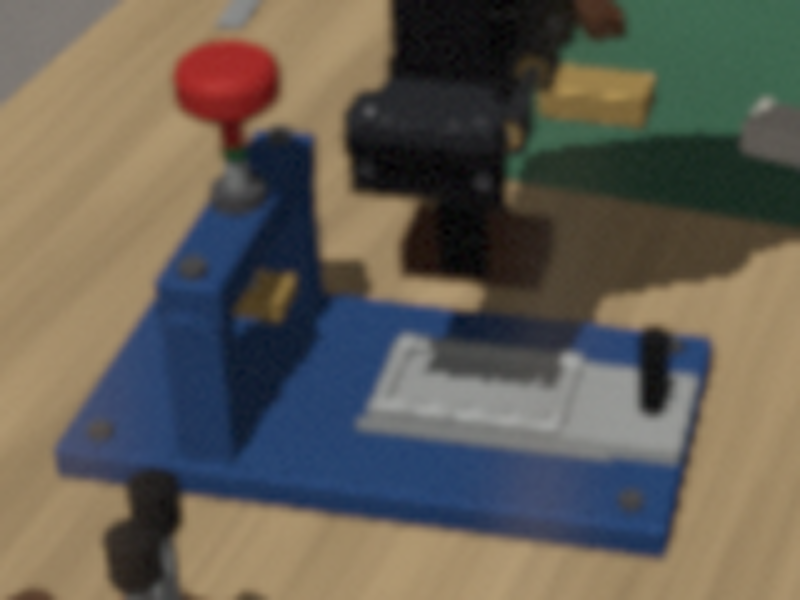

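The side crop shows the blank held level, its near bottom edge running from about (403,272) to (537,285). The pocket's rim corners are near (400,335), (580,352), (562,425) and (372,408).

Run:
```python
from h import *
c=pickle.load(open("pics/s1.pkl","rb"))
f=lambda pts,z: ray(c,np.array(pts)/5.+[170-.4,190-.4],z)[:,:2].round(4)
print(f([(403,272),(537,285),(550,285)],.102)); p=f([(400,335),(580,352),(562,425),(372,408)],.034); print(p,p.mean(0))
u=np.array([np.cos(.117),np.sin(.117)]);v=np.array([-u[1],u[0]])
for s in(1,-1): print("exp near corner",np.array([.5477,.1026])+s*.035*u+.018*v)
```

```text
[[0.5775 0.1183]
 [0.5113 0.109 ]
 [0.5053 0.107 ]]
[[0.5979 0.0803]
 [0.5035 0.0657]
 [0.4933 0.1262]
 [0.5876 0.1424]] [0.545575 0.10365 ]
exp near corner [0.58035952 0.1245626 ]
exp near corner [0.51083809 0.11639128]
```

Call:
apply_moves:
  targets:
    - {"delta_pos": [0.001,0,0.02],"rot": [0,0,0],"gripper": 0.2}
    - {"delta_pos": [0.001,0,0.04],"rot": [0,0,0],"gripper": 0.2}
    - {"delta_pos": [0.001,0,0.055],"rot": [0,0,0],"gripper": 0.2}
    - {"delta_pos": [0.001,0,0.062],"rot": [0,0,0],"gripper": 0.2}
    - {"delta_pos": [0.001,0,0.067],"rot": [0,0,0],"gripper": 0.2}
    - {"delta_pos": [0.001,0,0.07],"rot": [0,0,0],"gripper": 0.2}
    - {"delta_pos": [0.001,0,0.072],"rot": [0,0,0],"gripper": 0.2}
    - {"delta_pos": [0.001,0,0.0725],"rot": [0,0,0],"gripper": 0.2}
    - {"delta_pos": [0.001,0,0.0725],"rot": [0,0,0],"gripper": 0.2}
    - {"delta_pos": [0.001,0,0.0725],"rot": [0,0,0],"gripper": 0.2}

```text
time_s: 5.33
eef_pos: [0.5491, 0.103, 0.0386]
eef_rot: [0.0, 0.998, 0.058, 0.0]
wrist_force: [0.0, -0.1, -0.0]
opening: 0.036
grip_force: 19.9
```

```bash
python3 go.py .549 .102 .037 6.7
python3 - <<'E'
from h import *
from rig import imaging
s=imaging.read_camera("side"); b=s["img"][190:310,170:330,::-1]
cv2.imwrite("pics/in.png",cv2.resize(b,None,fx=5,fy=5,interpolation=cv2.INTER_CUBIC))
E
```

```text
pos [0.5491 0.103  0.0386] F [ 0.  -0.1 -0. ] open 0.036 t 5.3333
delta [-0.0002  0.001   0.0016] rot [ 0.0001 -0.0009 -0.0001]
```

View pics/in.png

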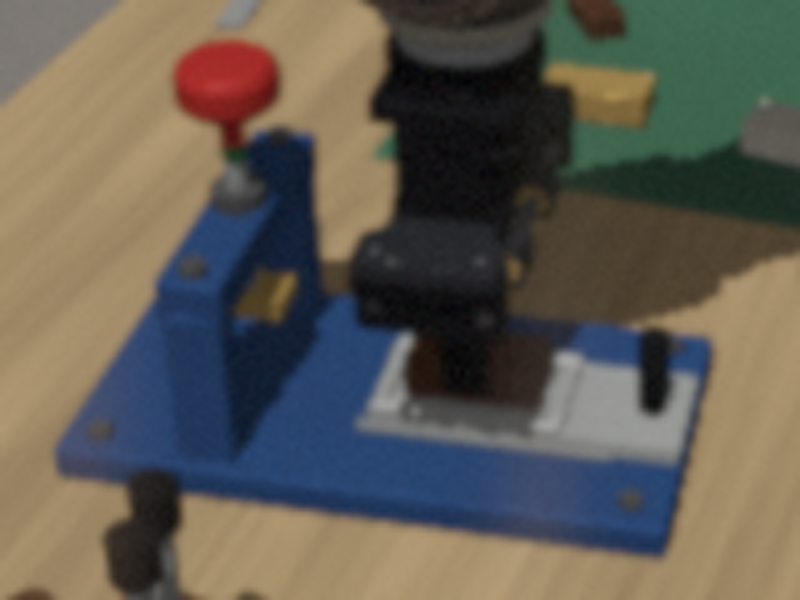

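The blank sits between the rim ends with gaps at both, and there is no contact force. Lower 1 mm, open and rise.

Call:
apply_moves:
  targets:
    - {"delta_pos": [0,0,0.001],"rot": [0,0,0],"gripper": 0.2}
    - {"delta_pos": [0,0,0.001],"rot": [0,0,0],"gripper": 0.2}
    - {"delta_pos": [0,0,0.001],"rot": [0,0,0],"gripper": 0.7}
    - {"delta_pos": [0,0,0.001],"rot": [0,0,0],"gripper": 0.7}
    - {"delta_pos": [0,0,0.001],"rot": [0,0,0],"gripper": 0.7}
    - {"delta_pos": [0,0,0.001],"rot": [0,0,0],"gripper": 0.7}
    - {"delta_pos": [0,0,0.001],"rot": [0,0,0],"gripper": 0.7}
    - {"delta_pos": [0,0,0.001],"rot": [0,0,0],"gripper": 0.7}
    - {"delta_pos": [0,0,-0.02],"rot": [0,0,0],"gripper": 0.7}
    - {"delta_pos": [0,0,-0.05],"rot": [0,0,0],"gripper": 0.7}
    - {"delta_pos": [0,0,-0.08],"rot": [0,0,0],"gripper": 0.7}
    - {"delta_pos": [0,0,-0.11],"rot": [0,0,0],"gripper": 0.7}

```text
time_s: 6.38
eef_pos: [0.5485, 0.103, 0.1493]
eef_rot: [0.0, 0.998, 0.058, -0.0]
wrist_force: [0.7, 0.5, 1.2]
opening: 0.0667
grip_force: 0.0
```

```bash
python3 go.py .419 .087 .16 6.7
python3 - <<'E'
from h import *
from rig import imaging
s=imaging.read_camera("side"); pickle.dump(s,open("pics/s2.pkl","wb")); b=s["img"][190:310,170:330,::-1]
cv2.imwrite("pics/placed.png",cv2.resize(b,None,fx=5,fy=5,interpolation=cv2.INTER_CUBIC))
E
```

```text
pos [0.5485 0.103  0.1493] F [0.7 0.5 1.2] open 0.0667 t 6.3833
delta [-0.1305  0.0008 -0.0106] rot [ 0.0001  0.0007 -0.0002]
```

View pics/placed.png

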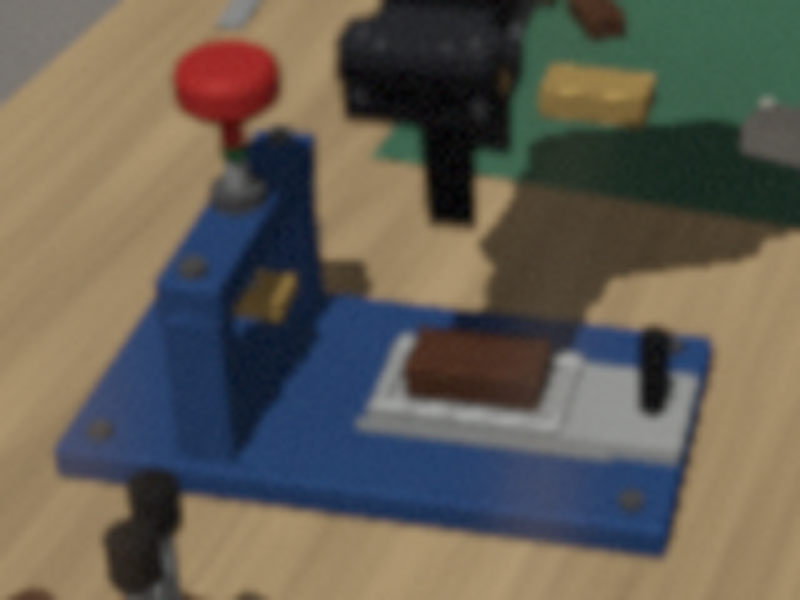

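The walnut lies flat inside the rim at crop px (405–550, 330–405), released. Next: behind the handle with closed fingers.

Call:
apply_moves:
  targets:
    - {"delta_pos": [-0.035,0,-0.01],"rot": [0,0,0],"gripper": 0.3}
    - {"delta_pos": [-0.07,0,-0.01],"rot": [0,0,0],"gripper": 0}
    - {"delta_pos": [-0.1,0,-0.01],"rot": [0,0,0],"gripper": 0}
    - {"delta_pos": [-0.13,0,-0.01],"rot": [0,0,0],"gripper": 0}
    - {"delta_pos": [-0.13,0,0],"rot": [0,0,0],"gripper": 0}
    - {"delta_pos": [-0.13,0,0.03],"rot": [0,0,0],"gripper": 0}
    - {"delta_pos": [-0.13,0,0.06],"rot": [0,0,0],"gripper": 0}
    - {"delta_pos": [-0.13,0,0.08],"rot": [0,0,0],"gripper": 0}
    - {"delta_pos": [-0.13,0,0.096],"rot": [0,0,0],"gripper": 0}
    - {"delta_pos": [-0.13,0,0.096],"rot": [0,0,0],"gripper": 0}
    - {"delta_pos": [-0.13,0,0.096],"rot": [0,0,0],"gripper": 0}
    - {"delta_pos": [-0.13,0,0.096],"rot": [0,0,0],"gripper": 0}
  force: 20

```text
time_s: 7.43
eef_pos: [0.42, 0.0879, 0.0528]
eef_rot: [0.0, 0.998, 0.058, 0.0]
wrist_force: [-0.2, 0.3, -0.4]
opening: 0.0006
grip_force: 0.0
```

```bash
python3 go.py .4586 .0915 .052 6.7
```

```text
pos [0.42   0.0879 0.0528] F [-0.2  0.3 -0.4] open 0.0006 t 7.4333
delta [0.0387 0.0009 0.0008] rot [ 0.0001 -0.0007 -0.0001]
```

Call:
apply_moves:
  targets:
    - {"delta_pos": [0.01,0.001,0],"rot": [0,0,0],"gripper": 0}
    - {"delta_pos": [0.018,0.001,0],"rot": [0,0,0],"gripper": 0}
    - {"delta_pos": [0.022,0.001,0],"rot": [0,0,0],"gripper": 0}
    - {"delta_pos": [0.026,0.001,0],"rot": [0,0,0],"gripper": 0}
    - {"delta_pos": [0.032,0.001,0],"rot": [0,0,0],"gripper": 0}
    - {"delta_pos": [0.04,0.001,0],"rot": [0,0,0],"gripper": 0}
    - {"delta_pos": [0.05,0.001,0],"rot": [0,0,0],"gripper": 0}
    - {"delta_pos": [0.06,0.001,0],"rot": [0,0,0],"gripper": 0}
    - {"delta_pos": [0.07,0.001,0],"rot": [0,0,0],"gripper": 0}
    - {"delta_pos": [0.08,0.001,0],"rot": [0,0,0],"gripper": 0}
    - {"delta_pos": [0.09,0.001,0],"rot": [0,0,0],"gripper": 0}
    - {"delta_pos": [0.1,0.001,0],"rot": [0,0,0],"gripper": 0}

```text
time_s: 8.43
eef_pos: [0.5202, 0.0986, 0.0521]
eef_rot: [0.0, 0.998, 0.058, -0.0]
wrist_force: [-2.2, -0.6, 1.7]
opening: 0.0004
grip_force: 1.3
```

Call:
apply_moves:
  targets:
    - {"delta_pos": [0.008,0,0],"rot": [0,0,0],"gripper": 0}
    - {"delta_pos": [0.014,0,0],"rot": [0,0,0],"gripper": 0}
    - {"delta_pos": [0.02,0,0],"rot": [0,0,0],"gripper": 0}
    - {"delta_pos": [0.024,0,0],"rot": [0,0,0],"gripper": 0}
    - {"delta_pos": [0.028,0,0],"rot": [0,0,0],"gripper": 0}
    - {"delta_pos": [0.03,0,0],"rot": [0,0,0],"gripper": 0}
    - {"delta_pos": [0.032,0,0],"rot": [0,0,0],"gripper": 0}
    - {"delta_pos": [0.032,0,0],"rot": [0,0,0],"gripper": 0}

```text
time_s: 9.1
eef_pos: [0.5512, 0.1022, 0.0521]
eef_rot: [0.0, 0.998, 0.058, 0.0]
wrist_force: [-0.6, 0.0, -0.1]
opening: 0.0003
grip_force: 0.0
```

```bash
python3 go.py .57 .105 .052 6.7
```

```text
pos [0.5512 0.1022 0.0521] F [-0.6  0.  -0.1] open 0.0003 t 9.1
delta [ 0.019  -0.0005  0.0001] rot [ 0.0001 -0.0005 -0.0001]
```

Pushing steadily at about 2 N; creep on to the stop.

Call:
apply_moves:
  targets:
    - {"delta_pos": [0.002,0,0],"rot": [0,0,0],"gripper": 0}
    - {"delta_pos": [0.004,0,0],"rot": [0,0,0],"gripper": 0}
    - {"delta_pos": [0.006,0,0],"rot": [0,0,0],"gripper": 0}

```text
time_s: 9.35
eef_pos: [0.5569, 0.1029, 0.0521]
eef_rot: [0.0, 0.998, 0.058, -0.0]
wrist_force: [-2.6, -0.1, 0.7]
opening: 0.0005
grip_force: 1.1
```

Call:
apply_moves:
  targets:
    - {"delta_pos": [0.001,0,0],"rot": [0,0,0],"gripper": 0}
    - {"delta_pos": [0.002,0,0],"rot": [0,0,0],"gripper": 0}
    - {"delta_pos": [0.003,0,0],"rot": [0,0,0],"gripper": 0}
    - {"delta_pos": [0.003,0,0],"rot": [0,0,0],"gripper": 0}

```text
time_s: 9.68
eef_pos: [0.5584, 0.1031, 0.052]
eef_rot: [0.0, 0.998, 0.058, -0.002]
wrist_force: [-9.1, -1.4, 4.6]
opening: 0.0004
grip_force: 4.4
```

Force has risen to 9 N at the stop, so the tray is home. Back off, rise and look.

Call:
apply_moves:
  targets:
    - {"delta_pos": [-0.005,0,0],"rot": [0,0,0],"gripper": 0}
    - {"delta_pos": [-0.02,0,0],"rot": [0,0,0],"gripper": 0}
    - {"delta_pos": [-0.03,0,0],"rot": [0,0,0],"gripper": 0}
    - {"delta_pos": [-0.03,0,-0.03],"rot": [0,0,0],"gripper": 0}
    - {"delta_pos": [-0.03,0,-0.07],"rot": [0,0,0],"gripper": 0}
    - {"delta_pos": [-0.03,0,-0.11],"rot": [0,0,0],"gripper": 0}
    - {"delta_pos": [-0.03,0,-0.15],"rot": [0,0,0],"gripper": 0}
    - {"delta_pos": [-0.03,0,-0.19],"rot": [0,0,0],"gripper": 0}
    - {"delta_pos": [-0.03,0,-0.19],"rot": [0,0,0],"gripper": 0}
    - {"delta_pos": [-0.03,0,-0.19],"rot": [0,0,0],"gripper": 0}

```text
time_s: 10.52
eef_pos: [0.5306, 0.0999, 0.2442]
eef_rot: [0.0, 0.998, 0.058, 0.003]
wrist_force: [-0.0, 0.2, -0.4]
opening: 0.0008
grip_force: 0.0
```

```bash
python3 go.py .6665 .1165 .235 6.7
python3 - <<'E'
from h import *
from rig import imaging
s=imaging.read_camera("side"); pickle.dump(s,open("pics/s3.pkl","wb")); b=s["img"][190:310,170:330,::-1]
cv2.imwrite("pics/home.png",cv2.resize(b,None,fx=5,fy=5,interpolation=cv2.INTER_CUBIC))
E
```

```text
pos [0.5306 0.0999 0.2442] F [-0.   0.2 -0.4] open 0.0008 t 10.5167
delta [ 0.1368 -0.0007  0.0099] rot [ 0.0003 -0.0052 -0.0001]
```

View pics/home.png

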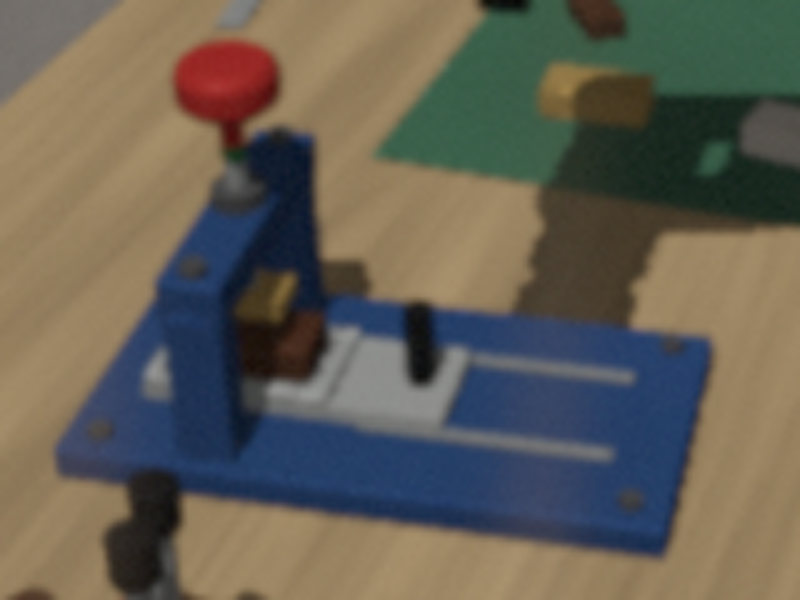

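The tray is home, with the walnut under the brass pad and the knob still up at (226,80). Over the knob next.

Call:
apply_moves:
  targets:
    - {"delta_pos": [0.035,0,0],"rot": [0,0,0],"gripper": 0}
    - {"delta_pos": [0.07,0,0],"rot": [0,0,0],"gripper": 0}
    - {"delta_pos": [0.105,0,0],"rot": [0,0,0],"gripper": 0}
    - {"delta_pos": [0.137,-0.001,0],"rot": [0,0,0],"gripper": 0}
    - {"delta_pos": [0.137,-0.001,0.01],"rot": [0,0,0],"gripper": 0}
    - {"delta_pos": [0.137,-0.001,0.02],"rot": [0,0,0],"gripper": 0}
    - {"delta_pos": [0.137,-0.001,0.03],"rot": [0,0,0],"gripper": 0}
    - {"delta_pos": [0.137,-0.001,0.034],"rot": [0,0,0],"gripper": 0}
    - {"delta_pos": [0.137,-0.001,0.034],"rot": [0,0,0],"gripper": 0}

```text
time_s: 11.32
eef_pos: [0.6647, 0.1166, 0.2066]
eef_rot: [0.0, 0.998, 0.058, -0.001]
wrist_force: [-1.0, -0.4, -0.0]
opening: 0.0006
grip_force: 0.0
```

```bash
python3 go.py .6665 .1165 .185 6.7
```

```text
pos [0.6647 0.1166 0.2066] F [-1.  -0.4 -0. ] open 0.0006 t 11.3167
delta [0.0018 0.0003 0.0216] rot [-0.      0.0029 -0.0001]
```

Call:
apply_moves:
  targets:
    - {"delta_pos": [0.001,0,0.002],"rot": [0,0,0],"gripper": 0}
    - {"delta_pos": [0.001,0,0.004],"rot": [0,0,0],"gripper": 0}
    - {"delta_pos": [0.001,0,0.006],"rot": [0,0,0],"gripper": 0}
    - {"delta_pos": [0.001,0,0.006],"rot": [0,0,0],"gripper": 0}
    - {"delta_pos": [0.001,0,0.006],"rot": [0,0,0],"gripper": 0}

```text
time_s: 11.73
eef_pos: [0.6671, 0.1169, 0.2027]
eef_rot: [0.0, 0.998, 0.058, 0.0]
wrist_force: [-1.1, 0.2, 4.3]
opening: 0.0007
grip_force: 1.9
```

Call:
apply_moves:
  targets:
    - {"delta_pos": [0,0,0.002],"rot": [0,0,0],"gripper": 0}
    - {"delta_pos": [0,0,0.004],"rot": [0,0,0],"gripper": 0}
    - {"delta_pos": [0,0,0.006],"rot": [0,0,0],"gripper": 0}
    - {"delta_pos": [0,0,0.008],"rot": [0,0,0],"gripper": 0}
    - {"delta_pos": [0,0,0.01],"rot": [0,0,0],"gripper": 0}
    - {"delta_pos": [0,0,0.011],"rot": [0,0,0],"gripper": 0}
    - {"delta_pos": [0,0,0.011],"rot": [0,0,0],"gripper": 0}

```text
time_s: 12.32
eef_pos: [0.6671, 0.1169, 0.1914]
eef_rot: [0.0, 0.998, 0.058, 0.0]
wrist_force: [-1.9, -0.1, 7.1]
opening: 0.0008
grip_force: 3.5
```

Call:
apply_moves:
  targets:
    - {"delta_pos": [0,0,0.002],"rot": [0,0,0],"gripper": 0}
    - {"delta_pos": [0,0,0.004],"rot": [0,0,0],"gripper": 0}
    - {"delta_pos": [0,0,0.005],"rot": [0,0,0],"gripper": 0}
    - {"delta_pos": [0,0,0.006],"rot": [0,0,0],"gripper": 0}
    - {"delta_pos": [0,0,0.0065],"rot": [0,0,0],"gripper": 0}
    - {"delta_pos": [0,0,0.0065],"rot": [0,0,0],"gripper": 0}
    - {"delta_pos": [0,0,0.0065],"rot": [0,0,0],"gripper": 0}

```text
time_s: 12.9
eef_pos: [0.6671, 0.1169, 0.1856]
eef_rot: [0.0, 0.998, 0.058, 0.001]
wrist_force: [-3.5, 0.1, 12.1]
opening: 0.0004
grip_force: 5.9
```

```bash
python3 go.py .6665 .1165 .185 6.7
python3 - <<'E'
from h import *
from rig import imaging
s=imaging.read_camera("side"); b=s["img"][185:285,180:280,::-1]
cv2.imwrite("pics/press.png",cv2.resize(b,None,fx=6,fy=6,interpolation=cv2.INTER_CUBIC))
E
```

```text
pos [0.6671 0.1169 0.1856] F [-3.5  0.1 12.1] open 0.0004 t 12.9
delta [-0.0007  0.0003  0.0006] rot [ 0.0002 -0.0012 -0.0001]
```

View pics/press.png

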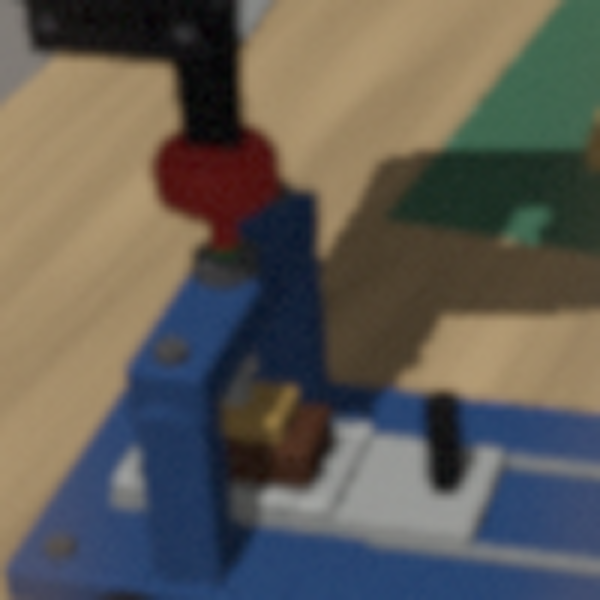

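The pad rests on the walnut, the green band is at the collar near (225,258), and the push is 12 N, matching 20 mm. Hold for over 2 s.

Call:
apply_moves:
  targets:
    - {"delta_pos": [0,0,0],"rot": [0,0,0],"gripper": 0}
    - {"delta_pos": [0,0,0],"rot": [0,0,0],"gripper": 0}
    - {"delta_pos": [0,0,0],"rot": [0,0,0],"gripper": 0}
    - {"delta_pos": [0,0,0],"rot": [0,0,0],"gripper": 0}
    - {"delta_pos": [0,0,0],"rot": [0,0,0],"gripper": 0}
    - {"delta_pos": [0,0,0],"rot": [0,0,0],"gripper": 0}
    - {"delta_pos": [0,0,0],"rot": [0,0,0],"gripper": 0}
    - {"delta_pos": [0,0,0],"rot": [0,0,0],"gripper": 0}
    - {"delta_pos": [0,0,0],"rot": [0,0,0],"gripper": 0}
    - {"delta_pos": [0,0,0],"rot": [0,0,0],"gripper": 0}
    - {"delta_pos": [0,0,0],"rot": [0,0,0],"gripper": 0}
    - {"delta_pos": [0,0,0],"rot": [0,0,0],"gripper": 0}

```text
time_s: 13.95
eef_pos: [0.6671, 0.1169, 0.1857]
eef_rot: [0.0, 0.998, 0.058, 0.001]
wrist_force: [-3.9, -0.8, 11.8]
opening: 0.0004
grip_force: 5.9
```

Call:
apply_moves:
  targets:
    - {"delta_pos": [0,0,0],"rot": [0,0,0],"gripper": 0}
    - {"delta_pos": [0,0,0],"rot": [0,0,0],"gripper": 0}
    - {"delta_pos": [0,0,0],"rot": [0,0,0],"gripper": 0}
    - {"delta_pos": [0,0,0],"rot": [0,0,0],"gripper": 0}
    - {"delta_pos": [0,0,0],"rot": [0,0,0],"gripper": 0}
    - {"delta_pos": [0,0,0],"rot": [0,0,0],"gripper": 0}
    - {"delta_pos": [0,0,0],"rot": [0,0,0],"gripper": 0}
    - {"delta_pos": [0,0,0],"rot": [0,0,0],"gripper": 0}
    - {"delta_pos": [0,0,0],"rot": [0,0,0],"gripper": 0}
    - {"delta_pos": [0,0,0],"rot": [0,0,0],"gripper": 0}
    - {"delta_pos": [0,0,0],"rot": [0,0,0],"gripper": 0}
    - {"delta_pos": [0,0,0],"rot": [0,0,0],"gripper": 0}

```text
time_s: 14.95
eef_pos: [0.6671, 0.1169, 0.1857]
eef_rot: [0.0, 0.998, 0.058, 0.001]
wrist_force: [-3.4, -0.3, 11.5]
opening: 0.0003
grip_force: 5.9
```

Call:
apply_moves:
  targets:
    - {"delta_pos": [0,0,0],"rot": [0,0,0],"gripper": 0}
    - {"delta_pos": [0,0,0],"rot": [0,0,0],"gripper": 0}
    - {"delta_pos": [0,0,0],"rot": [0,0,0],"gripper": 0}
    - {"delta_pos": [0,0,0],"rot": [0,0,0],"gripper": 0}
    - {"delta_pos": [0,0,0],"rot": [0,0,0],"gripper": 0}
    - {"delta_pos": [0,0,0],"rot": [0,0,0],"gripper": 0}

```text
time_s: 15.45
eef_pos: [0.6671, 0.1169, 0.1857]
eef_rot: [0.0, 0.998, 0.058, 0.001]
wrist_force: [-3.9, -1.2, 12.1]
opening: 0.0005
grip_force: 5.9
```

```bash
python3 -c "
from rig import get_obs,job
o=get_obs(); print(o['eef_pos'],o['wrist_force'])
if 9<o['wrist_force'][2]<15: print(job.finish_job())"
```

```text
[0.66712024 0.11686531 0.18568645] [-3.90528825 -1.22055612 12.10216228]
the job is handed in; nothing more can be done
None
```

The walnut blank is in the pocket, the tray is home, and the knob was held about 19–20 mm down at about 12 N for over 2.5 s; I handed the job in with the arm still pressing, and no verdict was returned.

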